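Unlock the reagent security box

ROBOT

A 6-joint arm with a two-finger parallel gripper is mounted at the origin on the work surface. World frame = base frame: x ahead of the robot, y to its left, z up, the work surface at z = 0. Lengths are in mm, angles in rad, forces in N, time in s.
With the tool pointing down it reaches from about 350 to 875 mm from the base axis. Payload 4.2 kg.
Tool frame: the origin (TCP) lies midway between the tips of the shut fingers; the grasp point (between the pads) lies 19 mm behind it (arm.grasp_offset is the distance from the TCP to the grasp point, in mm); z points along the fingers, y is the direction in which the jaws open and shut (so a half turn about z gives the same grasp; the last joint's range is limited). The gripper opens to 85 mm and grips with 20 to 120 N. Pads are 22 mm wide; open, the fingers measure 114 mm over their backs; the gripper's body (76 mm by 85 mm) begins 54 mm behind the grasp point. The pads swing forward as they close: fully open they stand 13 mm farther back than shut.
Start: joints at [-0.947, 0.385, 0.008, 0, -1.194, -0.259], TCP at [222.991, -583.845, 231.312] pointing down, gripper open.
Joint ranges: [-3.14, 3.14], [-1.21, 2.06], [-1.07, 1.41], [-3.16, 2.05], [-2.99, -0.16], [-3.1, 3.1]. Speed limits (rad/s): [2.79, 2.79, 3.14, 3.14, 3.14, 3.14].

INTERFACE

Orientations are given as a unit quaternion [x, y, z, w].
In Python, from bench import arm gives the robot as it stands.
- The arm moves only by the tool move_arm, never from a script. Its argument "moves" is a list of rows, each an object with "gripper": the gripper's target within -1 to 1 (fully open at 1, half-way at 0, shut at -1); "xyz": the shift along the tool's x, y, z in cm, a list of three; "angular": the turn, a rotation vector about the tool's x, y, z in rad, a list of three. In form: [{"gripper": gripper, "xyz": [dx, dy, dz], "angular": [wx, wy, wz]}, ...]. A call has 1 to 10 rows; each row is the pose to reach, as a shift and turn from the pose commanded when the call began, along the tool's axes at that moment; what a row does not reach only later rows make up. A row lasts 1/8 s, in which the tool goes at most 62.5 mm and 10.7 degrees, less where a joint would pass 70% of its speed; a pose out of reach is approached as far as the arm can. A call with a gripper value outside its range is refused whole. The fingers move at their own pace and stop on an object; the grip force is fixed at half the most. Time passes only in rows, so rows that repeat a pose let the fingers close. It gives the time, the measured TCP pose, the force and the opening at its end, in the units of the state.
- arm.read_state(): the state, without advancing time (a new reading comes with each control period).
- arm.get_image(name): name is "side" or "top"; returns (picture, depth): 420x560x3 uint8, blue, green, red; 420x560 float32, mm along the optical axis (not along the pixel's ray), 0 where there is no reading.
- arm.get_calibration(name): a dict with "camera_matrix" (3x3 intrinsics, pixels), "R" (3x3) and "t" (3): a world point X has camera coordinates R X + t. Camera axes: x right, y down, z forward; pixel columns grow to the right and rows downward; lengths in mm; the calibration is good to about 2 mm. A picture is of the moment at which its call begins. get_calibration takes no time and is no camera call.
- arm.job_done(): hands the job in, once; it reports no verdict.
The state is a dict: "clock": time; "joints": joint angles; "joint_vel": joint speeds; "joint_efforts": joint torques, N m; "position": TCP position; "ee_rot": TCP orientation; "contact_force": force on the tool from outside, world axes, zero at the start; "wrist_torque": the same for the moment, N m; "gripper_width": finger opening in mm.
Only numpy, scipy, OpenCV 4.12 (cv2) and the standard library are available. Lean on these libraries where they do the work, as an engineer would, in place of code of your own. Each camera call takes 0.05 s, during which the arm holds its last target. There are 200 camera calls.

TASK

The grey security box has to be unlocked: first take the amber bottle off its lid, set it gently upright on the white tray and let it go. Then turn the padlock's dial clockwise until its red mark clicks into line with the yellow index on the lock, draw the lock straight away from the box's tab until the shackle is fully out, slip the shackle's free leg out of the tab's eye and lift the lock off. Finish still holding the open lock in the gripper, level and dial upwards, about 10 cm above the lid; do not tip the bottle, do not force the lock, and leave everything else standing where it is.

Things in the scene. Friction and masses are not known exactly. Their poses are not given: they have to be found in the camera images.
- bottle_center (a point): Amber glass bottle with black cap, standing loose on the lid of the security box somewhere behind the lock: 58 mm diameter up to its shoulder (65 mm up), 105 mm tall overall, 0.2 to 0.4 kg. The point is its centre, 52.5 mm above its underside; its z axis points up.
- tray_free (a point): White plastic tray lying on the bench to the left of the box (fixed), 240 mm (its x) by 150 mm (its y), rim 18 mm high, walls and floor 4 mm thick. The point lies on top of the tray's floor, at the centre of its free half; the white jar stands 120 mm from it along the tray's +x. Axes along the tray's sides, z up.
- box_lid (a point): Grey-blue steel security box (fixed), 260 mm deep (its x) by 300 mm wide (its y), 110 mm high. The point is the centre of the lid's flat top; x points away from the robot at yaw 0, z up. The lid stays shut.
- tab_eye (a point): Steel tab standing up from the lid near the box's front edge (towards the robot): a plate 4 mm thick (along the box's x), 22 mm wide, 27 mm high above the lid, with an eye 14 mm wide from the lid up to 22 mm. The lock's free shackle leg passes through it along the box's x. The point is mid-eye, in the middle of the plate's thickness, 14 mm above the lid; axes as the box's.
- lock_center (a point): Centre of the body of the dark blue combination padlock that lies loose on the lid, face up: 54 mm long (its x) by 52 mm wide (its y) by 28 mm high, about 0.38 kg in all. The point is 14 mm above the lid; x points away from shackle and tab; its axes start parallel to the box's. Grip the body across y, over the dial, fingertips 6 mm or more above the lid because of the guard rails.
- dial_knob (a point): Dial on the lock's face: ribbed grey knob, 30 mm diameter, 14 mm tall, on a black skirt of 40 mm diameter, 4 mm thick, with white ticks. The point is on the knob's axis, half-way up, 39 mm above the lid (skirt top 32, knob top 46 mm). It turns with the dial; the red mark on skirt and knob is on its -x side, the yellow index on the lock's face on the shackle's side.
- dial (a joint): Dial angle on the lock, rad: 0 with the red mark in line with the yellow index, growing as the dial turns clockwise seen from above; no stops. It starts between -1.9 and -0.5. It clicks into a notch every 0.314 rad (one exactly at 0), about 0.03 N m, and rests in the nearest notch when let go. The shackle is free only within about 0.1 rad of 0.
- shackle (a joint): How far the shackle is drawn out of the lock body, m: 0 locked, 0.018 fully out. Dragging it takes about 2 N, it stays where it is left. Locked, it gives only about 2 mm.
- shackle_toe (a point): Very tip of the shackle's free (short) leg, an 8 mm steel bar 16 mm to the +y side of the lock's middle line, 14 mm above the lid; it has 3 mm play in the eye to each side and 4 mm upwards; closed, it is hidden in the body; fully out, it stands 13 mm in front of the body's face. The long leg, at -16 mm, stays in the body. The bow is 20 mm clear of the body when closed.
- beaker: Glass beaker, 68 mm diameter, 90 mm tall, at the right of the box. Leave it. Origin at the centre of its underside.
- waste_jar: White plastic jar, 90 mm diameter, 116 mm tall, at the right of the box. Leave it. Origin at the centre of its underside.
- wash_bottle: Pale wash bottle with a white bent spout, 60 mm diameter, 165 mm tall, at the right of the box. Leave it. Origin at the centre of its underside.
- clear_bottle: Clear glass bottle with blue cap, 68 mm diameter, 140 mm tall, beyond the tray. Leave it. Origin at the centre of its underside.
- tip_box: Blue pipette tip box, 120 by 85 by 67 mm, close to the robot, in front of the box. Leave it. Origin at the centre of its underside.
- bottle: The amber bottle itself; origin at the centre of its underside.
- lock: The same padlock, origin under its body. To free it: slide it 20 mm along its +x (2 mm of play, then the tab holds the shackle while the body draws off it by 18 mm), back along -x (shackle staying out) until the tab stands in the middle of the 13 mm gap between the tip of the free leg and the body's face, then lift straight up.
- box: The security box, origin at the centre of its underside. On its lid two fixed guard rails, 5 mm high, 44 mm long and 3 mm thick, lie beside the lock's body with 2 mm play on each side: the lock can slide along x between them but cannot twist with the dial.
- tray: The tray; origin at the centre of its underside.
- jar: The white jar; origin at the centre of its underside.
Not all that is in view belongs to the job. Leave any turquoise look-alike of the bottle alone.

How it is judged (in metres and radians):
On the way, in this order (a step that is already met when the one before it is completed fails the run):
1. the amber bottle stands upright on the tray, let go (x of bottle_center in the frame of tray_free between -0.045 and 0.145 m and y of bottle_center in the frame of tray_free between -0.06 and 0.06 m and z of bottle_center in the frame of tray_free below 0.058 m and angle between bottle_center's own z axis and vertical below 0.1 rad and contact force between bottle and the fingers below 0.1 N), for 0.3 s.
2. the dial's red mark is at the index (value of joint dial between -0.13 and 0.13 rad), for 0.2 s.
3. the shackle is drawn out while the lock still lies on the lid (value of joint shackle above 0.015 m and z of lock_center in the frame of box_lid below 0.025 m), for 0.1 s.
At the end, for the whole second after the job is handed in: The bottle stands upright (within 0.1 rad), still and untouched on the tray's floor; the lock, its shackle at least 12 mm out, is held by the fingers alone, dial up within 0.35 rad, still, its centre more than 70 mm above the lid and touching neither box nor tray (all of step 1 and linear speed of bottle below 0.02 m/s and z of lock_center in the frame of box_lid above 0.07 m and angle between lock_center's own z axis and vertical below 0.35 rad and value of joint shackle above 0.012 m and contact force between lock and the fingers above 2 N and contact force between lock and box below 0.05 N and contact force between lock and tray below 0.05 N and linear speed of lock below 0.03 m/s); the arm keeps its last pose, push and grip.
It fails at once if the bottle is tipped (angle between bottle_center's own z axis and vertical above 0.5 rad).
It fails at once if the bottle is dropped or slammed onto the tray (contact force between bottle and tray above 80 N).
It fails at once if the lock is wrenched against the box (contact force between lock and box above 60 N).
It fails at once if a bystander is pushed away or knocked over (distance of any of jar, beaker, waste_jar, wash_bottle, clear_bottle, tip_box from where it was at the start of the episode above 0.03 m or angle between any of jar, beaker, waste_jar, wash_bottle, clear_bottle, tip_box's own z axis and vertical above 0.5 rad).
It also fails if it takes over 69 s, if anything falls off the work surface, if the arm or the gripper's body presses on something with over 40 N, if the wrist force passes 120 N, or if a joint passes its speed limit or range.

## Working session

There is one attempt and no reset: what is moved stays moved. The work goes in short steps, Python scripts to look and compute and a tool call to move; the robot and the scene stay as the last step left them, time stands still between calls to the robot, and variables do not carry over. Pictures are saved under pics/ and viewed, about 8 in all and at most 12, crops included, and the job is handed in when it is done.

Besides the shell and the picture viewer there is one more tool, called after "Emit:" as name(argument=value, ...) on one line, values as JSON. move_arm: Moves the arm, as the interface text tells. Its arguments: {"type":"object","properties":{"moves":{"type":"array","items":{"type":"object","properties":{"gripper":{"type":"number"},"xyz":{"type":"array","items":{"type":"number"}},"angular":{"type":"array","items":{"type":"number"}}}}}},"required":["moves"]}

```bash
mkdir -p pics; cat > h.py <<'E'
import numpy as np, cv2
from bench import arm
def cal(n):
    c=arm.get_calibration(n); return np.array(c["camera_matrix"]),np.array(c["R"]),np.array(c["t"]).ravel()
def ray(n,u,v):
    K,R,t=cal(n); d=R.T@np.linalg.inv(K)@np.array([u,v,1.]); return -R.T@t,d
def onz(n,u,v,z):
    o,d=ray(n,u,v); return o+d*(z-o[2])/d[2]
def proj(n,X):
    K,R,t=cal(n); p=K@(R@np.array(X,float)+t); return p[:2]/p[2]
def cloud(n,D):
    K,R,t=cal(n); v,u=np.indices(D.shape); P=np.stack([(u-K[0,2])/K[0,0]*D,(v-K[1,2])/K[1,1]*D,D],-1)
    return (P-t)@R
E
python3 - <<'E'
from h import *
for n in("side","top"):
    I,D=arm.get_image(n); cv2.imwrite(f"pics/{n}0.png",I); np.save(f"{n}0.npy",D)
    K,R,t=cal(n); print(n,K[0,0],(-R.T@t).round(),R[2].round(2),(D>0).mean())
print(arm.read_state())
E
```

```text
side 518.5085370120527 [ 390. 1016.  892.] [ 0.08 -0.8  -0.59] 0.9958886054421768
top 462.60890263117795 [ 236.  -59. 1480.] [ 0.18 -0.   -0.98] 0.9959736394557823
{'clock': 0.1, 'joints': array([-9.47390687e-01,  3.85457165e-01,  6.74238855e-03, -4.32530207e-04,
       -1.19403412e+00, -2.58617372e-01]), 'joint_vel': array([-0.00135919, -0.00166755,  0.00363725,  0.00334111,  0.00060757,
       -0.00193007]), 'joint_efforts': array([-4.45814221e-04, -3.93319380e+01,  1.88929510e+01,  4.19789940e+00,
       -2.55735315e-03,  2.56028721e-05]), 'position': array([ 222.79707782, -583.36073112,  230.33707245]), 'ee_rot': array([-1.81305981e-01,  9.83426229e-01,  9.68679626e-04, -2.34946075e-04]), 'contact_force': array([-0.87515827,  0.20384015,  0.52891661]), 'wrist_torque': array([-0.01974587,  0.033571  , -0.0107432 ]), 'gripper_width': 85.22920297206451}
```

View pics/top0.png

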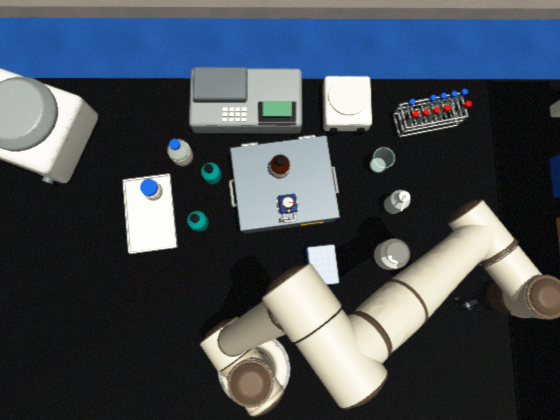

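View pics/side0.png

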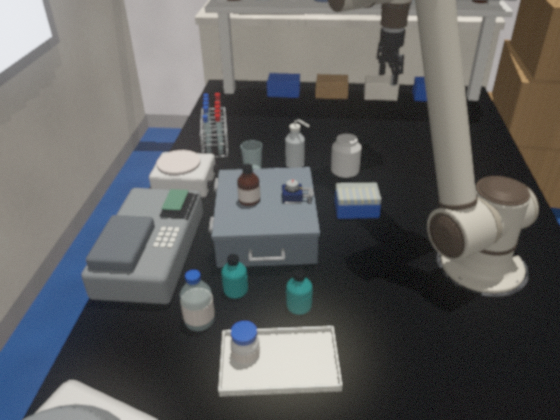

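Top view candidates: amber bottle (280,166) on the lid. The turquoise look-alikes are at (211,173) and (197,220), the clear bottle at (179,150), and the jar in the tray at (150,189). The amber one at (280,166) is the target, and the lock is at (288,205). Next I'll measure and check it in a close crop.

```bash
cat > m.py <<'E'
from h import *
I=cv2.imread("pics/top0.png");D=np.load("top0.npy");P=cloud("top",D)
J=cv2.imread("pics/side0.png");Q=cloud("side",np.load("side0.npy"))
def sel(P,b): 
    return (P[...,0]>b[0])&(P[...,0]<b[1])&(P[...,1]>b[2])&(P[...,1]<b[3])&(P[...,2]>b[4])&(P[...,2]<b[5])
for n,PP in(("top",P),("side",Q)):
    lid=sel(PP,(330,800,-260,120,95,125)); u=np.argwhere(lid)
    m=lid.astype(np.uint8); k,l,s,c=cv2.connectedComponentsWithStats(m); i=1+s[1:,4].argmax(); w=PP[l==i]
    print(n,"lid",np.median(w[:,2]),cv2.minAreaRect(w[:,:2].astype(np.float32)))
    b=sel(PP,(330,800,-260,120,150,230)); w=PP[b]; print("bottle hi",len(w),w.min(0),w.max(0)); 
    c=sel(PP,(330,800,-260,120,205,222)); w=PP[c]; print("cap",len(w),np.median(w,0))
    b=sel(PP,(330,800,-260,120,134,150)); print("134-150",PP[b].mean(0),PP[b].min(0),PP[b].max(0))
    h=cv2.cvtColor(I if n=="top" else J,cv2.COLOR_BGR2HSV)
    W=((h[...,1]<40)&(h[...,2]>180)&sel(PP,(300,800,150,500,-20,40))).astype(np.uint8)
    k,l,s,c=cv2.connectedComponentsWithStats(W); i=1+s[1:,4].argmax(); w=PP[l==i]
    print("tray",np.percentile(w[:,2],[5,50,95]),cv2.minAreaRect(w[:,:2].astype(np.float32)))
    print("jar",PP[sel(PP,(300,800,150,500,60,90))].mean(0))
# rectified lid maps: top-camera rays onto z=142 (lock face)
def rect(n,I,z,x0,x1,y0,y1,s):
    H=[];a=[]
    for x,y in((x0,y0),(x0,y1),(x1,y0),(x1,y1)): H.append(proj(n,(x,y,z))); a.append(((y1-y)*s,(x1-x)*s))
    M=cv2.getPerspectiveTransform(np.float32(H),np.float32(a)); return cv2.warpPerspective(I,M,(int((y1-y0)*s),int((x1-x0)*s)),flags=cv2.INTER_CUBIC)
c=I[140:235,245:330]; cv2.imwrite("pics/c1.png",np.hstack([cv2.resize(c,None,fx=5,fy=5.5,interpolation=cv2.INTER_CUBIC),cv2.resize(J[155:220,225:325],(350,522),interpolation=cv2.INTER_CUBIC)]))
E
python3 m.py
```

```text
top lid 110.39122000191387 ((563.54736328125, -89.33819580078125), (271.0350036621094, 300.4228210449219), 7.7564826011657715)
bottle hi 416 [ 473.14956607 -114.37270734  150.4131376 ] [623.58098798 -49.89628574 220.32715434]
cap 76 [597.10496793 -75.77388308 215.07469815]
134-150 [491.55685934 -96.78506636 139.46074009] [ 440.00196035 -126.55120791  134.09537638] [587.94727602 -52.82035242 149.47252934]
tray [ 0.21660197  5.73436552 18.80589846] ((478.3874206542969, 344.2647399902344), (240.58802795410156, 158.4042205810547), 7.504371166229248)
jar [593.6928655  229.53125981  78.48605119]
side lid 111.05425644475065 ((561.3379516601562, -89.24827575683594), (271.379638671875, 308.55535888671875), 7.329049110412598)
bottle hi 614 [ 472.60951451 -113.90870711  150.0403462 ] [625.57019348 -41.55962233 219.37338621]
cap 87 [595.38706452 -70.43803957 214.93125972]
134-150 [521.08613735 -77.46498038 140.59263534] [ 437.9918584  -127.24686374  134.0344518 ] [622.29193884 -43.87054394 149.93563806]
tray [ 2.54972376  5.38934693 18.35815453] ((476.74444580078125, 340.3738708496094), (239.0979461669922, 151.971923828125), 7.845168113708496)
jar [609.00774767 240.95420353  76.62265842]
```

View pics/c1.png

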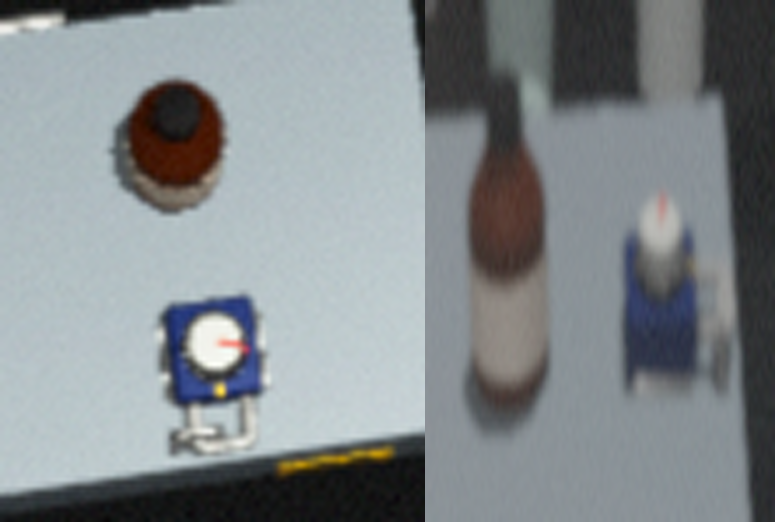

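The crop confirms the amber bottle with its black cap (top view 280,166). The lock's red mark points right, towards -y, so the dial is near -1.5 rad. The index faces the robot. Now I'll get precise positions for the lock, bottle and tray.

```bash
cat > m2.py <<'E'
from h import *
import sys
def two(a,b):  # closest point of two rays
    (o1,d1),(o2,d2)=a,b; d1=d1/np.linalg.norm(d1); d2=d2/np.linalg.norm(d2)
    s=np.linalg.lstsq(np.stack([d1,-d2],1),o2-o1,rcond=None)[0]; p,q=o1+d1*s[0],o2+d2*s[1]
    return ((p+q)/2).round(1),np.linalg.norm(p-q).round(1)
def blob(m,box):
    z=np.zeros(m.shape,np.uint8); x0,y0,x1,y1=box; z[y0:y1,x0:x1]=m[y0:y1,x0:x1]
    k,l,s,c=cv2.connectedComponentsWithStats(z); i=1+s[1:,4].argmax(); return l==i,c[i],s[i]
def run(I,J):
    r={}
    for n,im,bk,bb in(("top",I,(270,190,306,226),(262,145,300,185)),("side",J,(270,170,318,212),(228,158,268,215))):
        h=cv2.cvtColor(im,cv2.COLOR_BGR2HSV); H,S,V=[h[...,i] for i in range(3)]
        m,c,s=blob((H>105)&(H<130)&(S>120),bk); r[n+"blue"]=(c,s,m)
        hull=cv2.convexHull(np.argwhere(m)[:,::-1].astype(np.int32)); 
        if n=="top":
            w=np.array([onz(n,u,v,138)[:2] for u,v in hull[:,0]],np.float32); print("blue face z138",cv2.minAreaRect(w))
        x0,y0,x1,y1=bk
        R=((H<10)|(H>170))&(S>90)&(V>120); m,c,s=blob(R,bk); z=156
        w=np.array([onz(n,u,v,z)[:2] for v,u in np.argwhere(m)]); print(n,"red z156",s,w.mean(0),w.min(0),w.max(0))
        if len(w)>2: print(" line",cv2.fitLine(w.astype(np.float32),cv2.DIST_L2,0,.01,.01).ravel())
        Wm=(S<60)&(V>150)
        m2,c2,s2=blob((((S<70)&(V>185))|R) & cv2.dilate(hullmask(hull,m.shape),np.ones((3,3),np.uint8)).astype(bool) if n=="top" else ((S<70)&(V>170))|R,bk)
        w=np.array([onz(n,u,v,156)[:2] for v,u in np.argwhere(m2)],np.float32); print(n,"knob top z156",s2,w.mean(0),cv2.minEnclosingCircle(w)); r[n+"k"]=c2
        m,c,s=blob((V<75)&(S<90),bb if n=="top" else (230,158,268,178)); print(n,"cap px",c,s, "z215",onz(n,*c,215).round(1))
        m,c,s=blob((H<15)&(S>110)&(V<200),bb); print(n,"amber",c,s)
def hullmask(h,sh):
    z=np.zeros(sh,np.uint8); cv2.fillConvexPoly(z,h,1); return z
if __name__=="__main__":
    I=cv2.imread("pics/top0.png");J=cv2.imread("pics/side0.png"); run(I,J)
    P=cloud("top",np.load("top0.npy"));Q=cloud("side",np.load("side0.npy"))
    for nm,PP in(("top",P),("side",Q)):
        for z0,z1,t in((152,160,"knob"),(160,172,"bot50-62"),(120,160,"botlow")):
            b=(PP[...,2]>z0)&(PP[...,2]<z1)&(PP[...,1]>-140)&(PP[...,1]<-30)&((PP[...,0]<530)if t=="knob" else (PP[...,0]>540))&(PP[...,0]>430)&(PP[...,0]<650)
            w=PP[b]; 
            if t=="knob": print(nm,t,len(w),w.mean(0),w.min(0),w.max(0))
            else:
                A=np.c_[2*w[:,:2],np.ones(len(w))]; s=np.linalg.lstsq(A,(w[:,:2]**2).sum(1),rcond=None)[0]; print(nm,t,len(w),s[:2],np.sqrt(s[2]+s[0]**2+s[1]**2))
    for u,v in((211,173),(197,220),(179,150)): print("teal",P[v,u])
E
python3 m2.py
```

```text
blue face z138 ((487.3997497558594, -97.96089935302734), (51.31596374511719, 48.942901611328125), 7.926976203918457)
top red z156 [289 202   5   2   6] [ 486.9964496  -109.33663522] [ 484.53062984 -114.19537444] [ 487.49411984 -102.54257722]
 line [ 1.3135943e-01  9.9133480e-01  4.8699646e+02 -1.0933664e+02]
top knob top z156 [283 198  11   9  78] [487.98273 -98.88513] ((488.50921630859375, -99.48870849609375), 15.21597957611084)
top cap px [280.         160.01612903] [276 155   9  10  62] z215 [597.2 -75.7 215. ]
top amber [279.47029703 165.61386139] [271 156  18  18 202]Traceback (most recent call last):
  File "m2.py", line 30, in <module>
    I=cv2.imread("pics/top0.png");J=cv2.imread("pics/side0.png"); run(I,J)
                                                                  ~~~^^^^^
  File "m2.py", line 19, in run
    R=((H<10)|(H>170))&(S>90)&(V>120); m,c,s=blob(R,bk); z=156
                                             ~~~~^^^^^^
  File "m2.py", line 9, in blob
    k,l,s,c=cv2.connectedComponentsWithStats(z); i=1+s[1:,4].argmax(); return l==i,c[i],s[i]
                                                     ~~~~~~~~~~~~~~^^
ValueError: attempt to get argmax of an empty sequence
```

```bash
sed -i 's/(S>90)&(V>120); m,c,s=blob(R,bk)/((S>90) if n=="top" else (S>45))\&(V>120); m,c,s=blob(R,bk)/' m2.py; python3 m2.py | tail -n +6
```

```text
top amber [279.47029703 165.61386139] [271 156  18  18 202]
side red z156 [292 180   2   2   3] [ 485.9874639  -110.69088388] [ 484.39035113 -112.39836903] [ 486.98294156 -107.47149916]
 line [ 2.4606165e-01  9.6925420e-01  4.8598746e+02 -1.1069088e+02]
side knob top z156 [287 180  10   6  44] [ 486.57272 -101.58799] ((487.1045837402344, -101.13482666015625), 12.98040771484375)
side cap px [240.65060241 166.04819277] [230 158  22  20 249] z215 [612.4 -75.8 215. ]
side amber [251.47826087 179.        ] [248 176   8   7  23]
top knob 75 [488.5611368  -99.05703162 155.77025407] [ 473.14956607 -111.43624193  152.11921818] [502.43227011 -85.11198671 159.75102341]
top bot50-62 25 [598.07115558 -76.26792688] 28.234021925049717
top botlow 61 [588.8791393  -80.60786015] 23.56707044790646
side knob 74 [486.53232213 -97.14916184 156.60826111] [ 472.60951451 -113.90870711  152.06766875] [501.16281863 -82.81271168 159.87224686]
side bot50-62 95 [596.41330809 -76.04825102] 27.19696583361008
side botlow 292 [596.08731805 -75.1786991 ] 27.23919434508635
teal [593.04663042 137.06691067  82.24551109]
teal [441.36555421 171.43710874 109.08663595]
teal [657.64076942 232.65001129 113.40281876]
```

```bash
cat > go.py <<'E'
import sys; from h import *; from scipy.spatial.transform import Rotation as Rt
# usage: go.py x y z headingdeg(of tool y)
s=arm.read_state(); R=Rt.from_quat(s["ee_rot"]); 
x,y,z,hd=map(float,sys.argv[1:5]); c,n=np.cos(np.radians(hd)),np.sin(np.radians(hd))
T=Rt.from_matrix(np.array([[n,c,0],[-c,n,0],[0,0,-1]]))
print("t",s["clock"],"pos",s["position"].round(1),"F",s["contact_force"].round(1),"w",round(s["gripper_width"],1),"j",s["joints"].round(2))
print("xyz cm",(R.inv().apply(np.array([x,y,z])-s["position"])/10).round(2),"ang",(R.inv()*T).as_rotvec().round(3))
E
python3 go.py 597 -75.7 245 97.6
```

```text
Traceback (most recent call last):
  File "go.py", line 5, in <module>
    T=Rt.from_matrix(np.array([[n,c,0],[-c,n,0],[0,0,-1]]))
  File "scipy/spatial/transform/_rotation.pyx", line 1143, in scipy.spatial.transform._rotation.Rotation.from_matrix
ValueError: Non-positive determinant (left-handed or null coordinate frame) in rotation matrix 0: [[ 0.99121554 -0.13225639  0.        ]
 [ 0.13225639  0.99121554  0.        ]
 [ 0.          0.         -1.        ]].
```

```bash
sed -i 's/\[\[n,c,0\],\[-c,n,0\]/[[-n,c,0],[c,n,0]/' go.py; python3 go.py 597 -75.7 245 97.6
```

```text
t 0.1 pos [ 222.8 -583.4  230.3] F [-0.9  0.2  0.5] w 85.2 j [-0.95  0.39  0.01 -0.   -1.19 -0.26]
xyz cm [-53.06  34.09  -1.4 ] ang [ 0.002 -0.     0.232]
```

Emit:
move_arm(moves=[{"gripper":1,"xyz":[-3,2,-1.4],"angular":[0,0,0]},{"gripper":1,"xyz":[-8,5,-2],"angular":[0,0,0.03]},{"gripper":1,"xyz":[-13,8.4,-2],"angular":[0,0,0.06]},{"gripper":1,"xyz":[-18,11.6,-2],"angular":[0,0,0.1]},{"gripper":1,"xyz":[-23,14.8,-2],"angular":[0,0,0.14]},{"gripper":1,"xyz":[-28,18,-2],"angular":[0,0,0.18]},{"gripper":1,"xyz":[-33,21.2,-2],"angular":[0,0,0.2]},{"gripper":1,"xyz":[-38,24.4,-2],"angular":[0,0,0.232]},{"gripper":1,"xyz":[-43,27.6,-2],"angular":[0,0,0.232]},{"gripper":1,"xyz":[-48,30.8,-2],"angular":[0,0,0.232]}])

```text
clock: 1.35
position: [562.2, -123.0, 251.0]
ee_rot: [-0.066, 0.998, 0.0, -0.0]
contact_force: [1.1, -0.0, 0.3]
gripper_width: 85.4
```

```bash
python3 go.py 597 -75.7 230 97.6
```

```text
t 1.35 pos [ 562.2 -123.   251. ] F [ 1.1 -0.   0.3] w 85.4 j [ 0.07  0.29 -0.09 -0.   -1.2  -1.5 ]
xyz cm [-4.08  4.23  2.1 ] ang [ 0.    -0.001  0.   ]
```

Emit:
move_arm(moves=[{"gripper":1,"xyz":[-2.5,2.5,0],"angular":[0,0,0]},{"gripper":1,"xyz":[-4,4.2,0],"angular":[0,0,0]},{"gripper":1,"xyz":[-4,4.2,0],"angular":[0,0,0]},{"gripper":1,"xyz":[-4,4.2,0],"angular":[0,0,0]},{"gripper":1,"xyz":[-4,4.2,0],"angular":[0,0,0]}])

```text
clock: 1.98
position: [595.0, -79.0, 251.5]
ee_rot: [-0.066, 0.998, -0.0, -0.0]
contact_force: [0.2, -0.9, 0.6]
gripper_width: 85.5
```

```bash
python3 go.py 597 -75.7 148 97.6
```

```text
t 1.975 pos [595.  -79.  251.5] F [ 0.2 -0.9  0.6] w 85.5 j [ 0.14  0.33 -0.02 -0.   -1.22 -1.58]
xyz cm [-0.24  0.3  10.35] ang [ 0.    -0.    -0.001]
```

Emit:
move_arm(moves=[{"gripper":1,"xyz":[-0.2,0.3,1],"angular":[0,0,0]},{"gripper":1,"xyz":[-0.2,0.3,3.5],"angular":[0,0,0]},{"gripper":1,"xyz":[-0.2,0.3,6],"angular":[0,0,0]},{"gripper":1,"xyz":[-0.2,0.3,8],"angular":[0,0,0]},{"gripper":1,"xyz":[-0.2,0.3,9.5],"angular":[0,0,0]},{"gripper":1,"xyz":[-0.2,0.3,10.2],"angular":[0,0,0]},{"gripper":1,"xyz":[-0.2,0.3,10.3],"angular":[0,0,0]},{"gripper":1,"xyz":[-0.2,0.3,10.3],"angular":[0,0,0]}])

```text
clock: 2.98
position: [597.7, -74.7, 149.0]
ee_rot: [-0.066, 0.998, -0.0, 0.001]
contact_force: [0.6, -0.7, 0.1]
gripper_width: 85.4
```

```bash
python3 go.py 597 -75.7 148 97.6; python3 -c "
from h import *
I,_=arm.get_image('side'); cv2.imwrite('pics/c2.png',cv2.resize(I[110:230,190:330],None,fx=4,fy=4,interpolation=cv2.INTER_CUBIC))"
```

```text
t 2.975 pos [597.7 -74.7 149. ] F [ 0.6 -0.7  0.1] w 85.4 j [ 0.14  0.41 -0.17  0.   -0.99 -1.58]
xyz cm [ 0.08 -0.09  0.1 ] ang [-0.     0.001  0.   ]
```

View pics/c2.png

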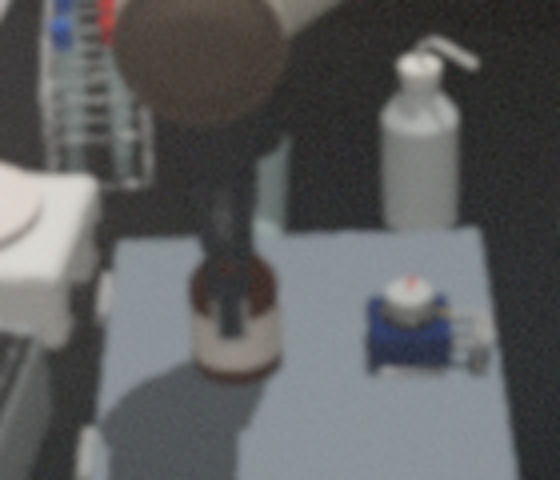

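The left finger is at crop (232,315), centred on the bottle and over its upper label. The lock at (410,330) is untouched. Closing and lifting.

Emit:
move_arm(moves=[{"gripper":-0.1,"xyz":[0,0,0],"angular":[0,0,0]},{"gripper":-0.1,"xyz":[0,0,0],"angular":[0,0,0]},{"gripper":-0.3,"xyz":[0,0,0],"angular":[0,0,0]},{"gripper":-0.5,"xyz":[0,0,0],"angular":[0,0,0]},{"gripper":-1,"xyz":[0,0,0],"angular":[0,0,0]},{"gripper":-1,"xyz":[0,0,0],"angular":[0,0,0]},{"gripper":-1,"xyz":[0,0,-0.2],"angular":[0,0,0]},{"gripper":-1,"xyz":[0,0,-0.6],"angular":[0,0,0]},{"gripper":-1,"xyz":[0,0,-1.2],"angular":[0,0,0]},{"gripper":-1,"xyz":[0,0,-2],"angular":[0,0,0]}])

```text
clock: 4.28
position: [596.9, -74.6, 168.2]
ee_rot: [-0.066, 0.998, 0.0, -0.001]
contact_force: [-0.2, 0.2, -2.5]
gripper_width: 56.0
```

```bash
python3 go.py 418 334 240 97.6
```

```text
t 4.275 pos [596.9 -74.6 168.2] F [-0.2  0.2 -2.5] w 56.0 j [ 0.14  0.4  -0.14 -0.   -1.03 -1.58]
xyz cm [12.33 42.87 -7.15] ang [ 0.    -0.001  0.   ]
```

Emit:
move_arm(moves=[{"gripper":-1,"xyz":[0,0,-1],"angular":[0,0,0]},{"gripper":-1,"xyz":[0,0,-3],"angular":[0,0,0]},{"gripper":-1,"xyz":[0,0,-5],"angular":[0,0,0]},{"gripper":-1,"xyz":[0.3,1,-6.5],"angular":[0,0,0]},{"gripper":-1,"xyz":[0.9,3,-7],"angular":[0,0,0]},{"gripper":-1,"xyz":[1.7,6,-7],"angular":[0,0,0]},{"gripper":-1,"xyz":[2.7,9.5,-7],"angular":[0,0,0]},{"gripper":-1,"xyz":[3.8,13,-7],"angular":[0,0,0]},{"gripper":-1,"xyz":[4.8,16.5,-7],"angular":[0,0,0]},{"gripper":-1,"xyz":[5.8,20,-7],"angular":[0,0,0]}])

```text
clock: 5.52
position: [511.3, 117.7, 237.9]
ee_rot: [-0.067, 0.998, 0.0, -0.001]
contact_force: [0.5, 0.3, -1.4]
gripper_width: 55.7
```

```bash
python3 go.py 418 334 240 97.6
```

```text
t 5.525 pos [511.3 117.7 237.9] F [ 0.5  0.3 -1.4] w 55.7 j [ 0.54  0.21 -0.22 -0.   -1.14 -1.97]
xyz cm [ 6.36 22.68 -0.2 ] ang [ 0.    -0.001  0.001]
```

Emit:
move_arm(moves=[{"gripper":-1,"xyz":[1,3.5,0],"angular":[0,0,0]},{"gripper":-1,"xyz":[2,7,0],"angular":[0,0,0]},{"gripper":-1,"xyz":[3,10.5,0],"angular":[0,0,0]},{"gripper":-1,"xyz":[4,14,0],"angular":[0,0,0]},{"gripper":-1,"xyz":[5,17.5,0],"angular":[0,0,0]},{"gripper":-1,"xyz":[5.8,20,0],"angular":[0,0,0]},{"gripper":-1,"xyz":[6.2,21.6,0],"angular":[0,0,0]},{"gripper":-1,"xyz":[6.2,22,0],"angular":[0,0,0]},{"gripper":-1,"xyz":[6.2,22,0],"angular":[0,0,0]},{"gripper":-1,"xyz":[6.2,22,0],"angular":[0,0,0]}])

```text
clock: 6.78
position: [422.9, 325.0, 238.3]
ee_rot: [-0.066, 0.998, -0.0, -0.0]
contact_force: [-0.1, 0.4, -2.7]
gripper_width: 56.0
```

```bash
python3 go.py 418 334 43 97.6
```

```text
t 6.775 pos [422.9 325.  238.3] F [-0.1  0.4 -2.7] w 56.0 j [ 0.96  0.22 -0.21 -0.   -1.14 -2.4 ]
xyz cm [ 0.36  0.96 19.53] ang [-0.    -0.    -0.001]
```

Emit:
move_arm(moves=[{"gripper":-1,"xyz":[0.2,0.5,1],"angular":[0,0,0]},{"gripper":-1,"xyz":[0.3,0.9,4],"angular":[0,0,0]},{"gripper":-1,"xyz":[0.3,0.9,7],"angular":[0,0,0]},{"gripper":-1,"xyz":[0.3,0.9,10],"angular":[0,0,0]},{"gripper":-1,"xyz":[0.3,0.9,13],"angular":[0,0,0]},{"gripper":-1,"xyz":[0.3,0.9,15.5],"angular":[0,0,0]},{"gripper":-1,"xyz":[0.3,0.9,17],"angular":[0,0,0]},{"gripper":-1,"xyz":[0.3,0.9,18],"angular":[0,0,0]},{"gripper":-1,"xyz":[0.3,0.9,18.3],"angular":[0,0,0]},{"gripper":-1,"xyz":[0.3,0.9,18.3],"angular":[0,0,0]}])

```text
clock: 8.02
position: [418.8, 334.6, 55.8]
ee_rot: [-0.066, 0.998, 0.0, 0.0]
contact_force: [-0.3, 0.4, -2.4]
gripper_width: 56.2
```

Emit:
move_arm(moves=[{"gripper":-1,"xyz":[0,0,0.3],"angular":[0,0,0]},{"gripper":-1,"xyz":[0,0,0.6],"angular":[0,0,0]},{"gripper":-1,"xyz":[0,0,0.8],"angular":[0,0,0]},{"gripper":-1,"xyz":[0,0,1.0],"angular":[0,0,0]},{"gripper":-1,"xyz":[0,0,1.1],"angular":[0,0,0]},{"gripper":-1,"xyz":[0,0,1.1],"angular":[0,0,0]}])

```text
clock: 8.78
position: [418.5, 334.2, 44.2]
ee_rot: [-0.066, 0.998, -0.0, -0.0]
contact_force: [0.1, -0.1, -2.8]
gripper_width: 55.7
```

Emit:
move_arm(moves=[{"gripper":-1,"xyz":[0,0,0.05],"angular":[0,0,0]},{"gripper":-1,"xyz":[0,0,0.1],"angular":[0,0,0]},{"gripper":-1,"xyz":[0,0,0.1],"angular":[0,0,0]},{"gripper":-1,"xyz":[0,0,0.1],"angular":[0,0,0]}])

```text
clock: 9.28
position: [418.6, 334.3, 43.8]
ee_rot: [-0.066, 0.998, 0.0, 0.0]
contact_force: [-0.7, -0.4, 3.0]
gripper_width: 55.7
```

Emit:
move_arm(moves=[{"gripper":0.45,"xyz":[0,0,0],"angular":[0,0,0]},{"gripper":0.7,"xyz":[0,0,0],"angular":[0,0,0]},{"gripper":1,"xyz":[0,0,0],"angular":[0,0,0]},{"gripper":1,"xyz":[0,0,0],"angular":[0,0,0]},{"gripper":1,"xyz":[0,0,0],"angular":[0,0,0]},{"gripper":1,"xyz":[0,0,-1],"angular":[0,0,0]},{"gripper":1,"xyz":[0,0,-4],"angular":[0,0,0]},{"gripper":1,"xyz":[0,0,-9],"angular":[0,0,0]},{"gripper":1,"xyz":[0,0,-14],"angular":[0,0,0]},{"gripper":1,"xyz":[0,0,-18],"angular":[0,0,0]}])

```text
clock: 10.52
position: [418.7, 334.4, 226.5]
ee_rot: [-0.066, 0.998, 0.001, 0.001]
contact_force: [0.4, 0.5, -0.1]
gripper_width: 85.4
```

```bash
python3 go.py 487.7 -98.5 215 167.6; python3 -c "
from h import *
I,_=arm.get_image('side'); cv2.imwrite('pics/c3.png',cv2.resize(I[150:400,170:370],None,fx=2.4,fy=2.4,interpolation=cv2.INTER_CUBIC))
I,_=arm.get_image('top'); cv2.imwrite('pics/top1.png',I)"
```

```text
t 10.525 pos [418.7 334.4 226.5] F [ 0.4  0.5 -0.1] w 85.4 j [ 0.98  0.24 -0.22  0.   -1.11 -2.41]
xyz cm [ -1.1  -43.82   1.06] ang [ 0.     0.003 -1.221]
```

View pics/c3.png

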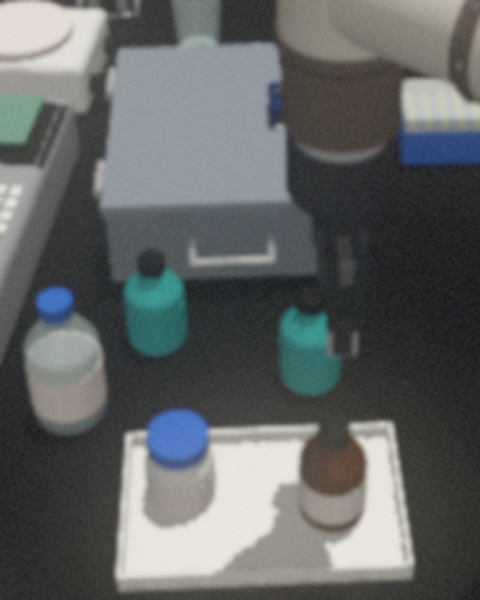

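The amber bottle stands upright in the tray's free half at crop (332,480), let go and clear of the jar (180,465). Now to the dial, pre-turned counterclockwise so that the clockwise turn ends aligned with the lock.

Emit:
move_arm(moves=[{"gripper":1,"xyz":[0,-2,0],"angular":[0,0,-0.06]},{"gripper":1,"xyz":[0,-6,0],"angular":[0,0,-0.2]},{"gripper":1,"xyz":[0,-11,0],"angular":[0,0,-0.35]},{"gripper":1,"xyz":[0,-16,0],"angular":[0,0,-0.5]},{"gripper":1,"xyz":[0,-21,0],"angular":[0,0,-0.65]},{"gripper":1,"xyz":[-0.5,-26,0],"angular":[0,0,-0.8]},{"gripper":1,"xyz":[-1,-31,0],"angular":[0,0,-0.95]},{"gripper":1,"xyz":[-1,-36,0.5],"angular":[0,0,-1.1]},{"gripper":1,"xyz":[-1.1,-40,1],"angular":[0,0,-1.2]},{"gripper":1,"xyz":[-1.1,-43.8,1],"angular":[0,0,-1.257]}])

```text
clock: 11.88
position: [486.8, -100.0, 212.8]
ee_rot: [-0.641, 0.768, 0.0, -0.0]
contact_force: [0.7, 0.1, 0.6]
gripper_width: 85.0
```

Emit:
move_arm(moves=[{"gripper":1,"xyz":[0,0,0],"angular":[0,0,0]},{"gripper":1,"xyz":[0,0,0],"angular":[0,0,0]},{"gripper":1,"xyz":[0,0,0],"angular":[0,0,0]}])

```text
clock: 12.25
position: [487.2, -97.7, 213.4]
ee_rot: [-0.641, 0.768, 0.0, 0.0]
contact_force: [1.3, 0.3, 0.1]
gripper_width: 85.7
```

```bash
python3 go.py 487.7 -98.5 145.5 169.6
```

```text
t 12.25 pos [487.2 -97.7 213.4] F [1.3 0.3 0.1] w 85.7 j [ 0.13  0.18 -0.33 -0.   -1.06 -0.31]
xyz cm [ 0.08 -0.06  6.79] ang [0.    0.    0.002]
```

Emit:
move_arm(moves=[{"gripper":1,"xyz":[0.1,0,1],"angular":[0,0,0]},{"gripper":1,"xyz":[0.1,0,3],"angular":[0,0,0]},{"gripper":1,"xyz":[0.1,0,5],"angular":[0,0,0]},{"gripper":0.3,"xyz":[0.1,0,6.2],"angular":[0,0,0]},{"gripper":0.2,"xyz":[0.1,0,6.8],"angular":[0,0,0]},{"gripper":0.2,"xyz":[0.1,0,6.8],"angular":[0,0,0]},{"gripper":0.2,"xyz":[0.1,0,6.8],"angular":[0,0,0]}])

```text
clock: 13.12
position: [487.7, -99.4, 145.9]
ee_rot: [-0.64, 0.768, -0.0, 0.001]
contact_force: [-0.1, 1.3, -0.2]
gripper_width: 51.0
```

```bash
python3 go.py 487.7 -98.5 145.5 169.6; python3 -c "
from h import *
I,_=arm.get_image('side'); cv2.imwrite('pics/c4.png',cv2.resize(I[140:230,240:340],None,fx=6,fy=6,interpolation=cv2.INTER_CUBIC))"
```

```text
t 13.125 pos [487.7 -99.4 145.9] F [-0.1  1.3 -0.2] w 51.0 j [ 0.13  0.25 -0.42  0.   -0.89 -0.31]
xyz cm [-0.09  0.02  0.04] ang [-0.001  0.     0.001]
```

View pics/c4.png

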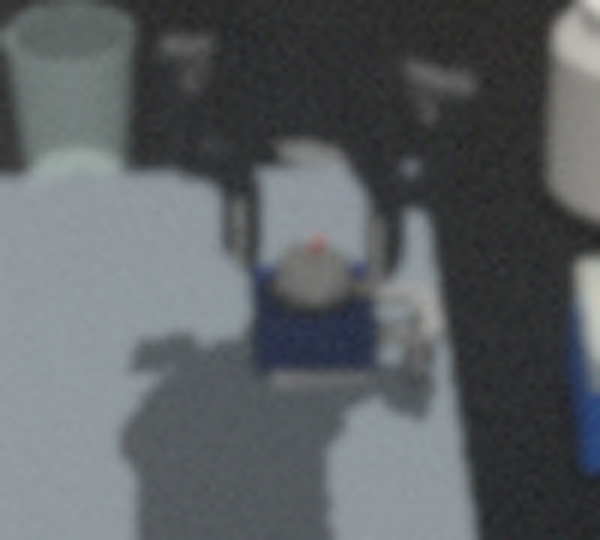

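The fingers straddle the knob evenly: pads at crop x≈240 and 377, knob at (312,275). Closing on the dial and turning clockwise by 1.257.

Emit:
move_arm(moves=[{"gripper":-0.1,"xyz":[0,0,0],"angular":[0,0,0]},{"gripper":-0.3,"xyz":[0,0,0],"angular":[0,0,0]},{"gripper":-0.5,"xyz":[0,0,0],"angular":[0,0,0]},{"gripper":-0.5,"xyz":[0,0,0],"angular":[0,0,0]}])

```text
clock: 13.68
position: [488.0, -99.5, 146.2]
ee_rot: [-0.64, 0.768, -0.001, 0.001]
contact_force: [1.0, 0.2, 5.4]
gripper_width: 27.1
```

Emit:
move_arm(moves=[{"gripper":-0.5,"xyz":[0,0,0],"angular":[0,0,0.12]},{"gripper":-0.5,"xyz":[0,0,0],"angular":[0,0,0.26]},{"gripper":-0.5,"xyz":[0,0,0],"angular":[0,0,0.4]},{"gripper":-0.5,"xyz":[0,0,0],"angular":[0,0,0.55]},{"gripper":-0.5,"xyz":[0,0,0],"angular":[0,0,0.7]},{"gripper":-0.5,"xyz":[0,0,0],"angular":[0,0,0.85]},{"gripper":-0.5,"xyz":[0,0,0],"angular":[0,0,1]},{"gripper":-0.5,"xyz":[0,0,0],"angular":[0,0,1.13]},{"gripper":-0.5,"xyz":[0,0,0],"angular":[0,0,1.257]},{"gripper":-0.5,"xyz":[0,0,0],"angular":[0,0,1.257]}])

```text
clock: 14.92
position: [488.6, -99.9, 146.2]
ee_rot: [-0.067, 0.998, -0.001, 0.002]
contact_force: [2.6, -2.2, 4.5]
gripper_width: 27.3
```

Emit:
move_arm(moves=[{"gripper":-0.5,"xyz":[0,0,0],"angular":[0,0,0]},{"gripper":-0.5,"xyz":[0,0,0],"angular":[0,0,0]},{"gripper":0,"xyz":[0,0,0],"angular":[0,0,0]},{"gripper":0.5,"xyz":[0,0,0],"angular":[0,0,0]},{"gripper":1,"xyz":[0,0,0],"angular":[0,0,0]},{"gripper":1,"xyz":[0,0,-1.5],"angular":[0,0,0]},{"gripper":1,"xyz":[0,0,-4],"angular":[0,0,0]},{"gripper":1,"xyz":[0,0,-4],"angular":[0,0,0]}])

```text
clock: 15.92
position: [488.0, -99.2, 186.7]
ee_rot: [-0.067, 0.998, 0.0, 0.002]
contact_force: [0.1, 0.5, -1.0]
gripper_width: 85.5
```

```bash
python3 go.py 487.7 -98.5 113 97.6; python3 -c "
from h import *
I,_=arm.get_image('side'); J,_=arm.get_image('top'); cv2.imwrite('pics/side5.png',I)
cv2.imwrite('pics/c5.png',np.hstack([cv2.resize(I[165:225,265:335],None,fx=6,fy=8,interpolation=cv2.INTER_CUBIC),cv2.resize(J[180:240,260:315],(360,480))]))"
```

```text
t 15.925 pos [488.  -99.2 186.7] F [ 0.1  0.5 -1. ] w 85.5 j [ 0.13  0.21 -0.37  0.   -0.99 -1.56]
xyz cm [0.05 0.08 7.37] ang [-0.     0.003  0.001]
```

View pics/c5.png

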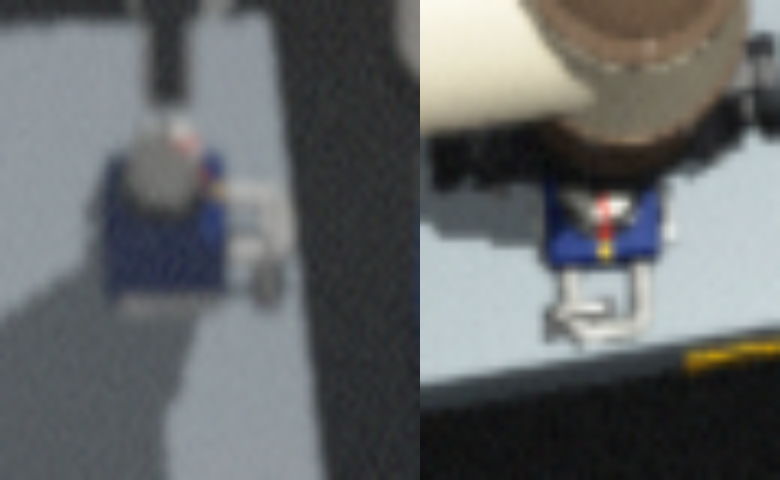

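Right panel: the red mark (605,220) is in line with the yellow index (605,250). Now gripping the body.

Emit:
move_arm(moves=[{"gripper":1,"xyz":[0,0,1],"angular":[0,0,0]},{"gripper":1,"xyz":[0,0,3],"angular":[0,0,0]},{"gripper":1,"xyz":[0,0,5],"angular":[0,0,0]},{"gripper":1,"xyz":[0,0,6.5],"angular":[0,0,0]},{"gripper":0.6,"xyz":[0,0,7.2],"angular":[0,0,0]},{"gripper":0.6,"xyz":[0,0,7.3],"angular":[0,0,0]},{"gripper":0.6,"xyz":[0,0,7.3],"angular":[0,0,0]}])

```text
clock: 16.9
position: [487.4, -99.5, 112.5]
ee_rot: [-0.066, 0.998, -0.0, 0.0]
contact_force: [-0.3, 0.2, -0.1]
gripper_width: 68.1
```

Emit:
move_arm(moves=[{"gripper":0.4,"xyz":[0,0,0],"angular":[0,0,0]},{"gripper":0.2,"xyz":[0,0,0],"angular":[0,0,0]},{"gripper":0,"xyz":[0,0,0],"angular":[0,0,0]},{"gripper":-0.5,"xyz":[0,0,0],"angular":[0,0,0]},{"gripper":-0.5,"xyz":[0,0,0],"angular":[0,0,0]}])

```text
clock: 17.52
position: [487.8, -99.7, 113.4]
ee_rot: [-0.067, 0.998, -0.0, 0.001]
contact_force: [-0.5, -0.1, 5.8]
gripper_width: 51.1
```

```bash
python3 go.py 487.7 -98.5 113 97.6
```

```text
t 17.525 pos [487.8 -99.7 113.4] F [-0.5 -0.1  5.8] w 51.1 j [ 0.13  0.3  -0.46  0.   -0.81 -1.56]
xyz cm [-0.01  0.12  0.04] ang [-0.001  0.002  0.001]
```

Emit:
move_arm(moves=[{"gripper":-0.5,"xyz":[-0.1,0,-0.03],"angular":[0,0,0]},{"gripper":-0.5,"xyz":[-0.3,0,-0.03],"angular":[0,0,0]},{"gripper":-0.5,"xyz":[-0.5,0,-0.03],"angular":[0,0,0]},{"gripper":-0.5,"xyz":[-0.7,0,-0.03],"angular":[0,0,0]},{"gripper":-0.5,"xyz":[-0.7,0,-0.03],"angular":[0,0,0]}])

```text
clock: 18.15
position: [489.7, -99.5, 113.4]
ee_rot: [-0.066, 0.998, -0.0, -0.005]
contact_force: [-11.8, -2.3, 14.3]
gripper_width: 50.8
```

The lock moved only 2 mm and the force rose: about 12 N sideways and 14 N upward. That means either fingertips on the rails or a locked dial. I'll back off, reopen, raise a little and look.

Emit:
move_arm(moves=[{"gripper":-0.5,"xyz":[0.4,0,0],"angular":[0,0,0]},{"gripper":-0.5,"xyz":[0.7,0,0],"angular":[0,0,0]},{"gripper":0.6,"xyz":[0.7,0,0],"angular":[0,0,0]},{"gripper":0.6,"xyz":[0.7,0,0],"angular":[0,0,0]},{"gripper":0.6,"xyz":[0.7,0,0],"angular":[0,0,0]},{"gripper":1,"xyz":[0.7,0,-4],"angular":[0,0,0]},{"gripper":1,"xyz":[0.7,0,-7],"angular":[0,0,0]},{"gripper":1,"xyz":[0.7,0,-7],"angular":[0,0,0]}])

```text
clock: 19.15
position: [488.7, -99.3, 184.9]
ee_rot: [-0.067, 0.998, 0.0, 0.003]
contact_force: [-0.3, 0.0, -0.7]
gripper_width: 85.7
```

```bash
python3 go.py 487.7 -98.5 116 97.6; python3 -c "
from h import *
I,_=arm.get_image('side'); J,_=arm.get_image('top'); cv2.imwrite('pics/side6.png',I)
cv2.imwrite('pics/c6.png',np.hstack([cv2.resize(I[165:225,265:335],None,fx=6,fy=8,interpolation=cv2.INTER_CUBIC),cv2.resize(J[192:227,272:302],(360,420),interpolation=cv2.INTER_CUBIC)[:480]if 0 else cv2.resize(J[192:227,272:302],(360,480),interpolation=cv2.INTER_CUBIC)]))"
```

```text
t 19.15 pos [488.7 -99.3 184.9] F [-0.3  0.  -0.7] w 85.7 j [ 0.13  0.21 -0.37  0.   -0.99 -1.56]
xyz cm [0.12 0.09 6.89] ang [-0.     0.005  0.   ]
```

View pics/c6.png

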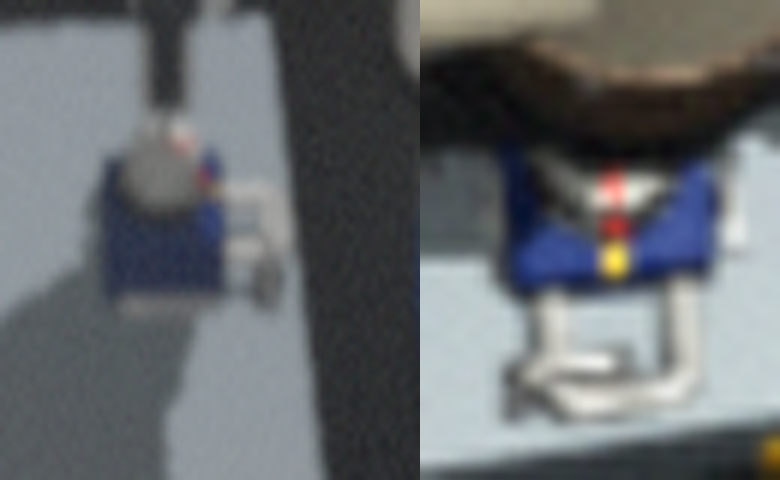

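```bash
cat > d.py <<'E'
from h import *
J,_=arm.get_image('top'); h=cv2.cvtColor(J,cv2.COLOR_BGR2HSV).astype(int); H,S,V=[h[...,i] for i in range(3)]
a=np.radians(7.6); B=np.array([[np.cos(a),np.sin(a)],[-np.sin(a),np.cos(a)]])
for nm,m,z in(("red",((H<8)|(H>172))&(S>110)&(V>90),0),("yel",(H>18)&(H<35)&(S>110)&(V>110),138)):
    for v,u in np.argwhere(m):
        if 272<u<302 and 190<v<227:
            print(nm,u,v,J[v,u],[(B@(onz("top",u,v,zz)[:2]-[487.7,-98.7])).round(1) for zz in((156,142) if nm=="red" else (138,))])
E
python3 d.py; python3 -c "
from h import *
for X in((473,-101,156),(469,-101.3,142),(465,-101.7,138)): print(proj('top',X))"
```

```text
red 287 208 [ 53  57 136] [array([-17.5,   4.4]), array([-15.1,   3.7])]
red 288 208 [ 52  58 174] [array([-17.9,   1.5]), array([-15.5,   0.8])]
red 289 208 [ 60  55 102] [array([-18.3,  -1.3]), array([-15.9,  -2.1])]
yel 287 210 [111 174 196] [array([-20.4,   4.3])]
yel 288 210 [ 86 209 232] [array([-20.8,   1.4])]
yel 287 211 [ 98 164 186] [array([-23.3,   4.7])]
yel 288 211 [ 69 199 227] [array([-23.7,   1.8])]
yel 301 224 [ 36 115 138] [array([-66.9, -30.6])]
yel 301 225 [  5  82 113] [array([-69.9, -30.2])]
[288.49537945 206.89537985]
[288.45680406 209.076079  ]
[288.55757847 210.64866213]
```

Measured offsets put the red mark within about 0.1 rad of the index (one notch would be 6 mm off at the skirt), so the dial is right. The fingertips were probably pressing on the rails, so I'll regrip about 3.5 mm higher.

Emit:
move_arm(moves=[{"gripper":1,"xyz":[0,0.05,2],"angular":[0,0,0]},{"gripper":1,"xyz":[0,0.05,4.5],"angular":[0,0,0]},{"gripper":0.6,"xyz":[0,0.05,6.3],"angular":[0,0,0]},{"gripper":0.5,"xyz":[0,0.05,6.8],"angular":[0,0,0]},{"gripper":0.4,"xyz":[0,0.05,6.8],"angular":[0,0,0]},{"gripper":0.3,"xyz":[0,0.05,6.8],"angular":[0,0,0]},{"gripper":0.1,"xyz":[0,0.05,6.8],"angular":[0,0,0]},{"gripper":-0.5,"xyz":[0,0.05,6.8],"angular":[0,0,0]},{"gripper":-0.5,"xyz":[0,0.05,6.8],"angular":[0,0,0]}])

```text
clock: 20.42
position: [488.1, -99.4, 115.9]
ee_rot: [-0.067, 0.998, -0.001, 0.001]
contact_force: [-0.8, -4.0, 5.6]
gripper_width: 50.8
```

Emit:
move_arm(moves=[{"gripper":-0.5,"xyz":[0,0,-0.05],"angular":[0,0,0]},{"gripper":-0.5,"xyz":[0,0,-0.1],"angular":[0,0,0]},{"gripper":-0.5,"xyz":[0,0,-0.1],"angular":[0,0,0]}])

```text
clock: 20.8
position: [488.0, -99.3, 115.9]
ee_rot: [-0.067, 0.998, -0.0, 0.001]
contact_force: [3.0, -4.8, 1.6]
gripper_width: 50.5
```

Emit:
move_arm(moves=[{"gripper":-0.5,"xyz":[0,-0.15,-0.05],"angular":[0,0,0]},{"gripper":-0.5,"xyz":[0,-0.15,-0.1],"angular":[0,0,0]},{"gripper":-0.5,"xyz":[0,-0.15,-0.1],"angular":[0,0,0]}])

```text
clock: 21.18
position: [486.5, -100.1, 115.9]
ee_rot: [-0.066, 0.998, 0.0, -0.001]
contact_force: [0.4, 1.0, -1.4]
gripper_width: 50.7
```

Emit:
move_arm(moves=[{"gripper":-0.5,"xyz":[-0.1,0,0],"angular":[0,0,0]},{"gripper":-0.5,"xyz":[-0.2,0,0],"angular":[0,0,0]},{"gripper":-0.5,"xyz":[-0.3,0,0],"angular":[0,0,0]},{"gripper":-0.5,"xyz":[-0.4,0,0],"angular":[0,0,0]},{"gripper":-0.5,"xyz":[-0.4,0,0],"angular":[0,0,0]}])

```text
clock: 21.8
position: [490.6, -99.9, 116.1]
ee_rot: [-0.066, 0.998, 0.0, -0.001]
contact_force: [-1.3, -0.3, -5.4]
gripper_width: 50.6
```

Emit:
move_arm(moves=[{"gripper":-0.5,"xyz":[-0.2,0,0],"angular":[0,0,0]},{"gripper":-0.5,"xyz":[-0.4,0,0],"angular":[0,0,0]},{"gripper":-0.5,"xyz":[-0.6,0,0],"angular":[0,0,0]},{"gripper":-0.5,"xyz":[-0.6,0,0],"angular":[0,0,0]}])

```text
clock: 22.3
position: [497.7, -99.0, 116.6]
ee_rot: [-0.066, 0.998, -0.0, 0.0]
contact_force: [-1.6, 0.4, -4.6]
gripper_width: 50.9
```

Emit:
move_arm(moves=[{"gripper":-0.5,"xyz":[-0.2,0,0],"angular":[0,0,0]},{"gripper":-0.5,"xyz":[-0.4,0,0],"angular":[0,0,0]},{"gripper":-0.5,"xyz":[-0.6,0,0],"angular":[0,0,0]},{"gripper":-0.5,"xyz":[-0.8,0,0],"angular":[0,0,0]},{"gripper":-0.5,"xyz":[-0.9,0,0],"angular":[0,0,0]},{"gripper":-0.5,"xyz":[-1.0,0,0],"angular":[0,0,0]},{"gripper":-0.5,"xyz":[-1.0,0,0],"angular":[0,0,0]}])

```text
clock: 23.18
position: [506.9, -97.8, 116.5]
ee_rot: [-0.066, 0.998, -0.0, -0.0]
contact_force: [-2.7, -1.5, -4.4]
gripper_width: 51.0
```

Emit:
move_arm(moves=[{"gripper":-0.5,"xyz":[-0.1,0,0],"angular":[0,0,0]},{"gripper":-0.5,"xyz":[-0.2,0,0],"angular":[0,0,0]},{"gripper":-0.5,"xyz":[-0.3,0,0],"angular":[0,0,0]},{"gripper":-0.5,"xyz":[-0.3,0,0],"angular":[0,0,0]}])

```text
clock: 23.68
position: [507.1, -97.8, 116.1]
ee_rot: [-0.066, 0.998, -0.0, -0.003]
contact_force: [-7.5, -1.3, -1.0]
gripper_width: 50.9
```

```bash
python3 go.py 507 -97 116 97.6; python3 -c "
from h import *
I,_=arm.get_image('side'); J,_=arm.get_image('top'); cv2.imwrite('pics/side7.png',I)
cv2.imwrite('pics/c7.png',np.hstack([cv2.resize(I[165:225,265:335],None,fx=6,fy=8,interpolation=cv2.INTER_CUBIC),cv2.resize(J[192:227,272:302],(360,480),interpolation=cv2.INTER_CUBIC)]))"
```

```text
t 23.675 pos [507.1 -97.8 116.1] F [-7.5 -1.3 -1. ] w 50.9 j [ 0.12  0.32 -0.41 -0.   -0.84 -1.56]
xyz cm [0.   0.08 0.01] ang [ 0.    -0.007 -0.   ]
```

View pics/c7.png

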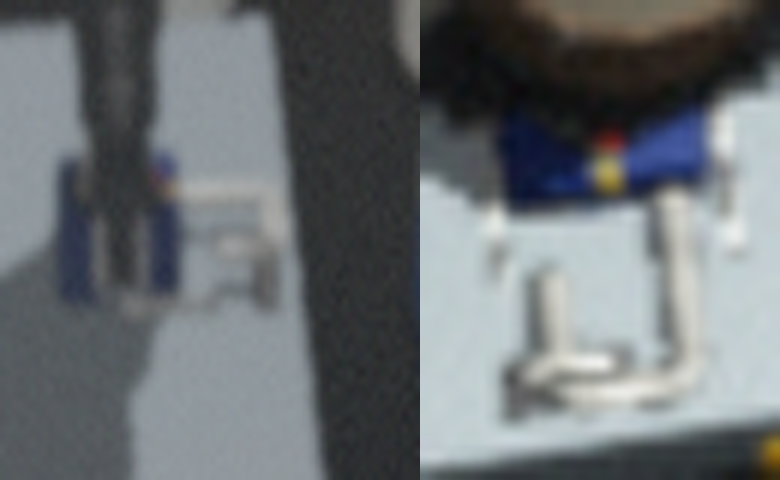

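The shackle is fully out and the stop was felt. Right panel: the free leg's tip is at (548,270), well off the body face at y≈195. Now I'll slide back 29.5 mm, to about (477.9, -101.7), so that the tab stands in the gap.

Emit:
move_arm(moves=[{"gripper":-0.5,"xyz":[0.3,0,0],"angular":[0,0,0]},{"gripper":-0.5,"xyz":[0.6,0,0],"angular":[0,0,0]},{"gripper":-0.5,"xyz":[0.9,0,0],"angular":[0,0,0]},{"gripper":-0.5,"xyz":[1.2,0,0],"angular":[0,0,0]},{"gripper":-0.5,"xyz":[1.5,0,0],"angular":[0,0,0]},{"gripper":-0.5,"xyz":[1.8,0,0],"angular":[0,0,0]},{"gripper":-0.5,"xyz":[2.1,0,0],"angular":[0,0,0]},{"gripper":-0.5,"xyz":[2.4,0,0],"angular":[0,0,0]},{"gripper":-0.5,"xyz":[2.6,0,0],"angular":[0,0,0]},{"gripper":-0.5,"xyz":[2.6,0,0],"angular":[0,0,0]}])

```text
clock: 25.02
position: [484.3, -100.9, 116.7]
ee_rot: [-0.066, 0.998, -0.0, 0.0]
contact_force: [-0.4, 0.5, -3.7]
gripper_width: 51.0
```

```bash
python3 go.py 477.9 -101.7 116 97.6
```

```text
t 25.025 pos [ 484.3 -100.9  116.7] F [-0.4  0.5 -3.7] w 51.0 j [ 0.12  0.29 -0.46  0.   -0.82 -1.56]
xyz cm [0.64 0.   0.07] ang [-0.  0.  0.]
```

Emit:
move_arm(moves=[{"gripper":-0.5,"xyz":[0.2,0,0],"angular":[0,0,0]},{"gripper":-0.5,"xyz":[0.4,0,0],"angular":[0,0,0]},{"gripper":-0.5,"xyz":[0.6,0,0],"angular":[0,0,0]},{"gripper":-0.5,"xyz":[0.65,0,0],"angular":[0,0,0]},{"gripper":-0.5,"xyz":[0.65,0,0],"angular":[0,0,0]},{"gripper":-0.5,"xyz":[0.65,0,0],"angular":[0,0,0]}])

```text
clock: 25.78
position: [478.0, -101.7, 116.6]
ee_rot: [-0.066, 0.998, -0.0, 0.0]
contact_force: [-0.3, -0.0, -4.0]
gripper_width: 50.7
```

```bash
python3 go.py 477.9 -101.7 116 97.6; python3 -c "
from h import *
I,_=arm.get_image('side'); J,_=arm.get_image('top'); cv2.imwrite('pics/side8.png',I)
cv2.imwrite('pics/c8.png',np.hstack([cv2.resize(I[165:225,265:335],None,fx=6,fy=8,interpolation=cv2.INTER_CUBIC),cv2.resize(J[197:232,272:302],(360,480),interpolation=cv2.INTER_CUBIC)]))"
```

```text
t 25.775 pos [ 478.  -101.7  116.6] F [-0.3 -0.  -4. ] w 50.7 j [ 0.12  0.28 -0.48  0.   -0.81 -1.56]
xyz cm [0.01 0.   0.06] ang [-0.  0.  0.]
```

View pics/c8.png

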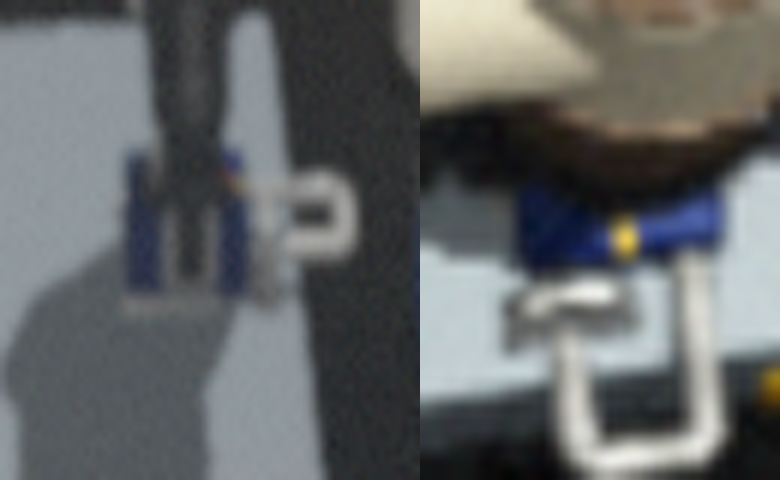

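The shackle is still out. The tab (575,295) stands between the body face (y≈265) and the leg tip (y≈330), with no sideways force. Lifting slowly.

Emit:
move_arm(moves=[{"gripper":-0.5,"xyz":[0,0,-0.1],"angular":[0,0,0]},{"gripper":-0.5,"xyz":[0,0,-0.3],"angular":[0,0,0]},{"gripper":-0.5,"xyz":[0,0,-0.5],"angular":[0,0,0]},{"gripper":-0.5,"xyz":[0,0,-0.7],"angular":[0,0,0]},{"gripper":-0.5,"xyz":[0,0,-0.9],"angular":[0,0,0]},{"gripper":-0.5,"xyz":[0,0,-0.9],"angular":[0,0,0]}])

```text
clock: 26.62
position: [478.0, -101.7, 125.8]
ee_rot: [-0.066, 0.998, -0.0, 0.0]
contact_force: [0.6, -0.5, -3.6]
gripper_width: 51.1
```

Emit:
move_arm(moves=[{"gripper":-0.5,"xyz":[0,0,-0.5],"angular":[0,0,0]},{"gripper":-0.5,"xyz":[0,0,-1.5],"angular":[0,0,0]},{"gripper":-0.5,"xyz":[0,0,-3],"angular":[0,0,0]},{"gripper":-0.5,"xyz":[0,0,-4.5],"angular":[0,0,0]},{"gripper":-0.5,"xyz":[0,0,-6],"angular":[0,0,0]},{"gripper":-0.5,"xyz":[0,0,-7.2],"angular":[0,0,0]},{"gripper":-0.5,"xyz":[0,0,-8],"angular":[0,0,0]},{"gripper":-0.5,"xyz":[0,0,-8],"angular":[0,0,0]},{"gripper":-0.5,"xyz":[0,0,-8],"angular":[0,0,0]},{"gripper":-0.5,"xyz":[0,0,-8],"angular":[0,0,0]}])

```text
clock: 27.88
position: [477.6, -101.7, 205.0]
ee_rot: [-0.066, 0.998, 0.0, -0.001]
contact_force: [0.6, 0.2, -3.4]
gripper_width: 50.7
```

```bash
python3 go.py 478 -101.7 205 97.6; python3 -c "
from h import *
I,_=arm.get_image('side'); cv2.imwrite('pics/c9.png',cv2.resize(I[110:400,170:400],None,fx=2.5,fy=2.05,interpolation=cv2.INTER_CUBIC))"
```

```text
t 27.875 pos [ 477.6 -101.7  205. ] F [ 0.6  0.2 -3.4] w 50.7 j [ 0.12  0.18 -0.36 -0.   -1.04 -1.56]
xyz cm [-0.04 -0.01 -0.  ] ang [ 0.    -0.001  0.   ]
```

View pics/c9.png

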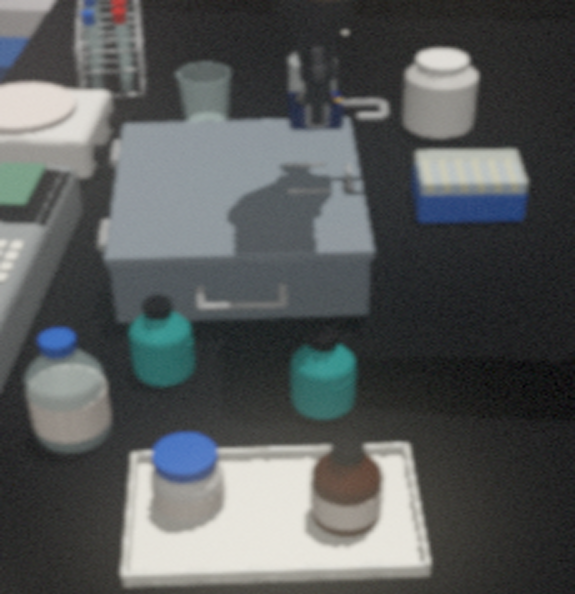

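The lock hangs level in the gripper at (318,100) with its shackle out at (375,105), and the tab is left on the lid at (350,180). The bottle stands upright on the tray at (346,490). Handing in.

```bash
python3 -c "
from h import *
print(arm.job_done())"
```

```text
the job is handed in; nothing more can be done
None
```

I set the amber bottle upright on the free half of the tray and let it go. I then turned the dial about 1.26 rad clockwise to the index, drew the shackle out and lifted the lock free. I handed in at about 28 s, holding the lock level and dial up, with its centre about 10 cm above the lid; the hand-in gives no verdict.

**Last checks:** The final picture shows the shackle still out and the bottle upright, and nothing in the side view has visibly moved. The gripper opening was 50.7 mm and the force was about 3.4 N downward, which fits the lock's weight with no other contact.

**What went wrong on the way:** The first pull on the lock stalled after 2 mm, at about 12 N sideways and 14 N upward. The cause was either the grip pressing the lock onto the lid or the fingertips resting on the guard rails. I let go, confirmed the dial was in line, and gripped 3 mm higher; after that it drew out with under 3 N until the end stop, at about 7.5 N.

**A small disagreement:** The two cameras put the lock's sideways position 1–2 mm apart, which had no effect on the result.

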